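# Load the grinding bowl and offer its lip to the ramekin

## Robot

A 6-joint arm with a two-finger parallel gripper is mounted at the origin on a cart in front of the work surface, level with it; the furniture and walls round the work are solid. World frame = base frame: x ahead of the robot, y to its left, z up, the work surface at z = 0. Lengths are in m, angles in rad, forces in N, time in s.
With the tool pointing down it reaches from about 0.275 to 0.875 m from the base axis. Payload 12.5 kg.
Tool frame: the origin (TCP) lies on the centre line of the jaws, within the pads' length; the fingertips stand r.finger_overhang ahead of it and the grasp point (between the pads) lies 3 mm ahead of it (r.finger_overhang is the distance from the TCP to the fingertips, in m); z points along the fingers, y is the direction in which the jaws open and shut (so a half turn about z gives the same grasp; the last joint's range is limited). The gripper opens to 85 mm and grips with 20 to 120 N. Pads are 22 mm wide; open, the fingers measure 114 mm over their backs; the gripper's body (76 mm by 85 mm) begins 54 mm behind the grasp point. The pads swing forward as they close: fully open they stand 13 mm farther back than shut.
Start: joints at [-1.25, 0.351, 1.652, -0, 1.139, -0.085], TCP at [0.217, -0.505, 0.253] pointing down, gripper open.
Joint ranges: [-2.75, 2.75], [-0.79, 2.1], [0.01, 2.65], [-1.57, 4.71], [0.07, 3.14], [-2.87, 2.87]. Speed limits (rad/s): [2.22, 2.22, 2.79, 3.14, 3.14, 3.14].

## Interface

Orientations are given as a unit quaternion [x, y, z, w].
In Python, from cell import r, optics gives the robot as it stands. The module is installed in compiled form; this text tells all that it offers. Calls block until the motion is done:
- r.move_to(position, orientation): joint-space move of the TCP to a pose.
- r.move_linear(position, rot=None, vel=0.15): straight line of the TCP; rot=None keeps the orientation; vel is the mean speed in m/s.
- r.set_joints(angles): joint-space move.
- r.set_gripper(opening, squeeze=None): opening from 0.0 (shut) to 1.0 (fully open); squeeze is the grip in N (None keeps the last); returns when the fingers have stopped.
- r.sleep(seconds).
- r.inverse_kinematics(position, orientation): joint angles nearest the present ones, or None.
- optics.get_image(name): name is "side" or "top" or "wrist"; returns a dict with "pixels" (384x512x3 uint8, red, green, blue), "depth" (384x512 float32, m along the optical axis (not along the pixel's ray), 0 where there is no reading), "fx", "fy", "cx", "cy" (pixels), "camera_from_world" (4x4, takes a point from world to camera coordinates); the wrist camera has in their place "mount" (4x4, takes a point from camera to tool coordinates, whose origin is the TCP and whose axes are the flange's). Camera axes: x right, y down, z forward; pixel columns grow to the right and rows downward; lengths in m; the calibration is good to about 2 mm. The wrist camera is an equidistant fisheye: a pixel r from the principal point sees the ray r / f radians off the axis. A picture is of the moment at which its call begins: read the wrist's pose just before it.
A pose or a line that the arm cannot do raises r.PlanningError and nothing moves.
- r.hand_in(): hands the job in, once; it reports no verdict.
Readings, each from a call of its own:
- r.current_t(): time.
- r.current_q(): joint angles.
- r.current_qvel(): joint speeds.
- r.current_effort(): joint torques, N m.
- r.current_tool_pos(): TCP position.
- r.current_ee_rot(): TCP orientation.
- r.current_contact_force(): force on the tool from outside, world axes, zero at the start.
- r.current_torque(): the same for the moment, N m.
- r.current_opening(): opening from 0.0 (shut) to 1.0 (fully open).
Only numpy, scipy, OpenCV 4.12 (cv2) and the standard library are available. Lean on these libraries where they do the work, as an engineer would, in place of code of your own. Each camera call takes 0.05 s, during which the arm holds its last target. There are 200 camera calls.

## Task

Take the stone grinding ball off its rubber ring, lower it into the middle of the wooden grinding bowl until you feel it touch (do not drop it) and let it go. Then lift the bowl by its upright ear and, keeping it level so that the ball stays in the middle, turn it a quarter turn towards the white ramekin, so that it is again above the middle of its cork mat, about 10 cm up, with its pouring lip pointing at the ramekin. Finish while still holding the bowl there, still and level, and leave the ramekin, the low lidded pot, the mug and the tin where they stand.

Things in the scene. Friction and masses are not known exactly. Their poses are not given: they have to be found in the camera images.
- ball_center (a point): Centre of the pale stone grinding ball, a smooth loose sphere 44 mm across, about 0.1 kg. It starts on an upright black rubber ring (38 mm outside, 26 mm inside, 14 mm high, fixed to the worktop), its centre about 32 mm above the worktop. This point's axes mean nothing.
- bowl_center (a point): Middle of the inner floor of the shallow wooden bowl (loose, about 0.18 kg, 132 mm across), 6 mm above its underside. The floor rises from here as an 8-degree cone to 62 mm radius, so tilting by 6 degrees can lose the ball; rim top 18.5 mm above the underside. The seated ball's centre is 22 mm above this point. z is up, +x points to the pouring lip (a small trough, tip 84 mm out), -x to the ear.
- bowl_ear (a point): Grip point in the bowl's upright ear: a plate 10 mm thick (along the bowl's x), 34 mm wide (along its y), top 18 mm above this point, 26 mm outside the rim; pinch its thickness from above. The point lies 92 mm from the bowl's middle, opposite the lip, 44 mm above the underside. A seated ball leaves 70 mm between it and this point. Axes as bowl_center.
- mat: Square cork mat, 200 x 200 x 5 mm, fixed to the worktop. The bowl starts on about its middle, lip pointing along the mat's +x (within 0.08 rad), roughly towards the robot, the ear away from it. Origin: centre of its underside, on the worktop. The ramekin and the pot stand on its +y and -y sides, one each, either way about.
- ramekin: White ramekin, 90 mm across, 30 mm high, loose, beside the mat on its +y or -y side, about 155 mm from the mat's middle. Origin: centre of its underside. Leave it alone.
- pot: Low round lidded pot, white and blue with a pale grey lid, 69 mm across, 41 mm high, loose, on the side of the mat opposite the ramekin. Origin: centre of its underside. Leave it alone.
- mug: Striped mug, 101 mm high, at the back right of the worktop. Origin: centre of its underside. Leave it alone.
- tin: Food tin, 57 mm across, 72 mm high, just left of the toaster oven at the back of the worktop. Origin: centre of its underside. Leave it alone. Over the back of the worktop, from about x = 0.57 on, hangs a wall cabinet, underside 0.56 m up: a high elbow or forearm swung across can strike it, so draw in first.
Things that resemble listed ones, but are neither listed nor needed, are in the scene too. Of the things shaped like the part that bears bowl_center, the wooden one is meant. There is more than one size of the part that bears ball_center; the job needs the smallest.

How it is judged:
By the outcome, as a careful person would: the job done as asked, in the order asked, and still so for the second after the job is handed in, while the arm keeps its last pose, push and grip.
It also fails if it takes over 72 s, if anything falls off the work surface, if the arm or the gripper's body presses on something with over 40 N, if the wrist force passes 120 N, or if a joint passes its speed limit or range.

## Working session

There is one attempt and no reset: what is moved stays moved. The work goes in short steps, each a Python script; the robot and the scene stay as the last script left them, time stands still between calls to the robot, and variables do not carry over. Pictures are saved under pics/ and viewed, about 8 in all and at most 12, crops included, and the job is handed in when it is done.

```bash
mkdir -p pics; cat > h.py <<'E'
from cell import r, optics
import numpy as np, cv2
from scipy.spatial.transform import Rotation as R
def save(name, im): cv2.imwrite('pics/'+name, im[:,:,::-1])
def world(im):
    """HxWx3 world points from depth for fixed cameras"""
    d=im['depth']; v,u=np.mgrid[:d.shape[0],:d.shape[1]]
    p=np.stack([(u-im['cx'])/im['fx']*d,(v-im['cy'])/im['fy']*d,d],-1)
    T=np.linalg.inv(im['camera_from_world'])
    return p@T[:3,:3].T+T[:3,3]
def ray(im,u,v,z):
    T=np.linalg.inv(im['camera_from_world']); d=T[:3,:3]@[(u-im['cx'])/im['fx'],(v-im['cy'])/im['fy'],1]
    return T[:3,3]+d*(z-T[2,3])/d[2]
def down(yaw):  # tool z down, tool y (jaw axis) at world angle yaw
    y=np.array([np.cos(yaw),np.sin(yaw),0]); z=np.array([0,0,-1.]); x=np.cross(y,z)
    return R.from_matrix(np.stack([x,y,z],1)).as_quat()
E
python3 - <<'E'
from h import *
for n in ('top','side'):
    im=optics.get_image(n); save(n+'0.png',im['pixels']); np.savez(n+'0.npz',**im)
    print(n,im['camera_from_world'],im['fx'])
print(r.current_t(),r.finger_overhang,r.current_ee_rot())
E
```

```text
top [[-0.01852227 -0.99890961  0.04285464  0.26097924]
 [-0.98728099  0.01150384 -0.15856833  0.50669604]
 [ 0.15790244 -0.04524662 -0.98641754  1.53104385]
 [ 0.          0.          0.          1.        ]] 443.08305236691155
side [[-0.89657851 -0.44231602 -0.02243917  0.56633214]
 [-0.19040271  0.43070195 -0.88218062  0.0463331 ]
 [ 0.39986721 -0.7866717  -0.47037628  1.07885903]
 [ 0.          0.          0.          1.        ]] 349.82923708691385
0.1 0.022 [ 9.79484802e-01  2.01517406e-01 -6.11351892e-05 -5.03240924e-04]
```

View pics/top0.png

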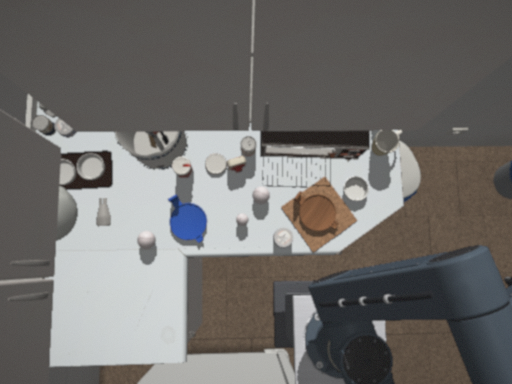

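View pics/side0.png

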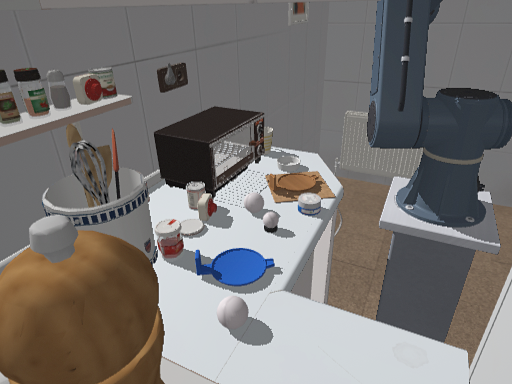

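Ball candidates in the top picture are (147,240), (262,194) and (242,219). The last is the smallest and sits on a black ring, at (270,222) in the side view. Bowl candidates are the wooden one at (318,212) on the cork mat and a blue one at (188,222). The ramekin is near (355,190) and the pot near (283,238). I'll check these choices in a close crop and measure them.

```bash
python3 - <<'E'
from h import *
t=dict(np.load('top0.npz')); s=dict(np.load('side0.npz'))
W=world(t); px=t['pixels']
c=cv2.resize(px[165:255,225:375],None,fx=5,fy=5,interpolation=cv2.INTER_CUBIC); save('crop.png',c)
hsv=cv2.cvtColor(px,cv2.COLOR_RGB2HSV)
for n,(u,v) in dict(ball=(242,219),b2=(262,194),b3=(147,240),bowl=(318,212),ram=(355,190),pot=(283,238)).items():
    print(n,px[v,u],hsv[v,u],W[v,u].round(3),ray(t,u,v,.03).round(3))
# ball: points of height >20mm near
def cl(im,u0,u1,v0,v1,z0,z1):
    P=world(im)[v0:v1,u0:u1].reshape(-1,3); return P[(P[:,2]>z0)&(P[:,2]<z1)]
for n,b in dict(ball=(232,252,209,229),b2=(250,275,182,206),b3=(134,160,228,252)).items():
    P=cl(t,*b,.02,.2); print(n,len(P),P[:,2].max().round(4))
    A=np.c_[2*P,np.ones(len(P))]; x=np.linalg.lstsq(A,(P**2).sum(1),rcond=None)[0]; print(x[:3],np.sqrt(x[3]+x[:3]@x[:3]))
P=cl(t,285,355,180,250,.03,.1); print('ear',len(P),P.mean(0),P.min(0),P.max(0))
P=cl(t,340,370,176,202,.02,.05); print('ram',P.mean(0),P.min(0),P.max(0))
P=cl(t,272,296,226,250,.02,.06); print('pot',P.mean(0),P.min(0),P.max(0))
E
```

```text
ball [199 189 188] [  3  14 199] [0.42  0.334 0.049] [0.422 0.334 0.03 ]
b2 [193 183 182] [  3  15 193] [0.505 0.263 0.057] [0.51  0.262 0.03 ]
b3 [189 179 178] [  3  15 189] [0.352 0.655 0.062] [0.354 0.662 0.03 ]
bowl [123  89  65] [ 12 120 123] [0.445 0.061 0.008] [0.443 0.065 0.03 ]
ram [213 211 204] [ 23  11 213] [ 0.524 -0.077  0.007] [ 0.52  -0.071  0.03 ]
pot [195 192 187] [ 19  10 195] [0.352 0.193 0.048] [0.353 0.191 0.03 ]
ball 121 0.057
[0.41975902 0.33449307 0.03540657] 0.019921873006568856
b2 235 0.0703
[0.5048019  0.26728828 0.03669412] 0.02800366089212099
b3 260 0.0683
[0.35460119 0.66392931 0.03589093] 0.028429048172379866
ear 171 [0.39779107 0.1443328  0.04537033] [ 0.32450732 -0.06188682  0.03001703] [0.55699726 0.18631885 0.07446746]
ram [ 0.53303645 -0.08200738  0.02804556] [ 0.48335483 -0.12094332  0.0200335 ] [ 0.57253586 -0.03043953  0.03736188]
pot [0.35505682 0.19312568 0.04181218] [0.32208388 0.16053596 0.02018008] [0.38765476 0.22625527 0.05049565]
```

View pics/crop.png

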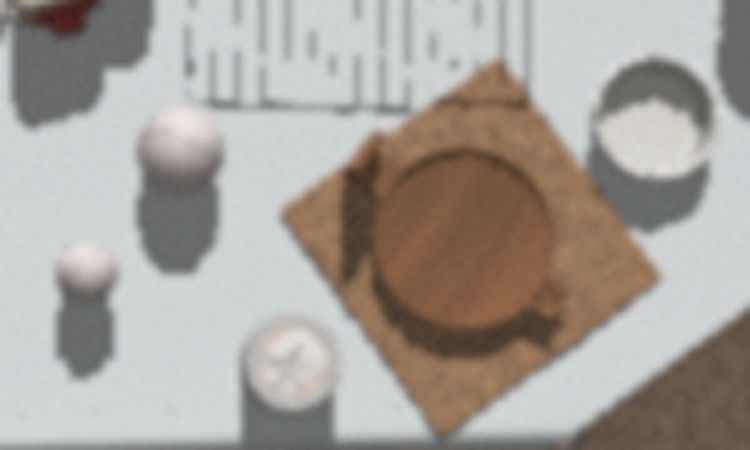

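The crop shows the smallest pale ball at (86,270) and the wooden bowl centred at about (465,238) on the mat. The ear is at about (370,150), pointing to the upper left, and the lip is at about (540,310). The ramekin is at upper right (655,118) and the pot at (292,362). Next I'll check the IK branches and take a close wrist view.

```bash
cat >> h.py <<'E'
def wrist():
    p=np.array(r.current_tool_pos()); q=r.current_ee_rot(); im=optics.get_image('wrist')
    im['T']=np.eye(4); im['T'][:3,:3]=R.from_quat(q).as_matrix(); im['T'][:3,3]=p; im['T']=im['T']@im['mount']; return im
def wdirs(im,u,v):
    x=(np.asarray(u,float)-im['cx']); y=(np.asarray(v,float)-im['cy']); rr=np.hypot(x,y)+1e-9; th=rr/im['fx']
    return np.stack([np.sin(th)*x/rr,np.sin(th)*y/rr,np.cos(th)],-1)@im['T'][:3,:3].T
def wray(im,u,v,z):
    d=wdirs(im,u,v); o=im['T'][:3,3]; return o+d*((z-o[2])/d[...,2])[...,None]
def wworld(im):
    d=im['depth']; v,u=np.mgrid[:d.shape[0],:d.shape[1]]; D=wdirs(im,u,v); c=D@im['T'][:3,2]
    return im['T'][:3,3]+D*(d/np.maximum(c,1e-3))[...,None]
E
python3 - <<'E'
from h import *
c=np.array([.443,.062]); 
for k in (0,np.pi):
  for a in (36,126):
    A=np.radians(a); e=c+.092*np.array([np.cos(A),np.sin(A)])
    for z in (.06,.2):
      print(a,k,z,np.round(r.inverse_kinematics([*e,z],down(A+k)) if r.inverse_kinematics([*e,z],down(A+k)) is not None else 0,2))
for y in (0,.6,1.2,1.8,2.4,3,-.6,-1.2): 
  q=r.inverse_kinematics([.42,.334,.25],down(y)); print('ball',y,None if q is None else np.round(q,2))
print(R.from_quat(r.current_ee_rot()).as_matrix().round(2))
E
```

```text
36 0 0.06 [ 0.13  0.6   1.84 -0.    0.71 -0.5 ]
36 0 0.2 [ 0.13  0.38  1.76 -0.    1.01 -0.5 ]
126 0 0.06 [ 0.22  0.45  2.13 -0.    0.55 -1.97]
126 0 0.2 [ 0.22  0.17  2.04 -0.    0.93 -1.97]
36 3.141592653589793 0.06 [ 0.13  0.6   1.84 -0.    0.71  2.65]
36 3.141592653589793 0.2 [ 0.13  0.38  1.76 -0.    1.01  2.65]
126 3.141592653589793 0.06 [ 0.22  0.45  2.13 -0.    0.55  1.17]
126 3.141592653589793 0.2 [ 0.22  0.17  2.04 -0.    0.93  1.17]
ball 0 [ 0.59  0.33  1.69 -0.    1.12  0.59]
ball 0.6 [ 0.59  0.33  1.69 -0.    1.12 -0.01]
ball 1.2 [ 0.59  0.33  1.69 -0.    1.12 -0.61]
ball 1.8 [ 0.59  0.33  1.69 -0.    1.12 -1.21]
ball 2.4 [ 0.59  0.33  1.69 -0.    1.12 -1.81]
ball 3 [ 0.59  0.33  1.69 -0.    1.12 -2.41]
ball -0.6 [ 0.59  0.33  1.69 -0.    1.12  1.19]
ball -1.2 [ 0.59  0.33  1.69 -0.    1.12  1.79]
[[ 0.92  0.39 -0.  ]
 [ 0.39 -0.92  0.  ]
 [ 0.   -0.   -1.  ]]
```

```bash
python3 - <<'E'
from h import *
r.move_to([.42,.10,.30],down(np.radians(36)))
im=wrist(); np.savez('w1.npz',**im); save('w1.png',im['pixels'])
print(r.current_t(),im['fx'],im['T'].round(3))
E
```

```text
2.4333 297.3186396354542 [[ 0.811  0.558  0.175  0.375]
 [ 0.585 -0.773 -0.244  0.16 ]
 [-0.     0.3   -0.954  0.421]
 [ 0.     0.     0.     1.   ]]
```

View pics/w1.png

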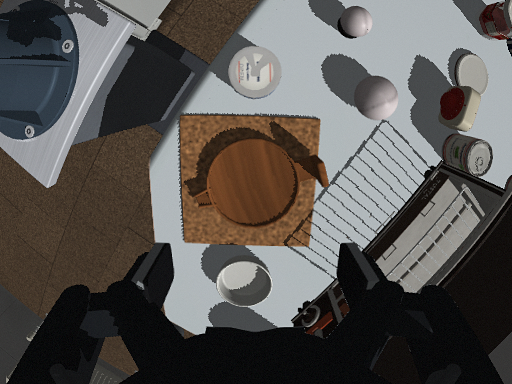

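The wrist picture shows the bowl centred at (252,181), the lip at (203,199), the ear at (316,172), the ramekin at (244,282) and the small ball on its ring at (356,22). The mat corners are (181,115), (319,118), (313,247) and (184,243).

```bash
python3 - <<'E'
from h import *
im=dict(np.load('w1.npz')); P=wworld(im)
C=np.array([wray(im,u,v,.005) for u,v in [(181,115),(319,118),(313,247),(184,243)]]); print('mat',C.round(4).tolist(),C.mean(0))
e=(C[0]+C[3]-C[1]-C[2]); print('mat x yaw',np.degrees(np.arctan2(e[1],e[0])), 'sides',np.linalg.norm(C-np.roll(C,1,0),axis=1))
Q=P[90:260,160:340].reshape(-1,3)
m=C.mean(0)[:2]; d=np.hypot(*(Q[:,:2]-m).T)
E=Q[(Q[:,2]>.045)&(Q[:,2]<.08)&(d<.13)]; print('ear',len(E),E.mean(0),E[:,2].max())
top=E[E[:,2]>.06]; print('eartop',len(top),top.mean(0))
B=Q[(Q[:,2]>.019)&(Q[:,2]<.029)&(d<.078)]; 
A=np.c_[2*B[:,:2],np.ones(len(B))]
for _ in range(3):
  x=np.linalg.lstsq(np.c_[2*B[:,:2],np.ones(len(B))],(B[:,:2]**2).sum(1),rcond=None)[0]; rad=np.sqrt(x[2]+x[:2]@x[:2]); dd=np.hypot(*(B[:,:2]-x[:2]).T); print(len(B),x[:2],rad); B=B[abs(dd-rad)<.005]
c=x[:2]
print('floor',P[181,252])
# inner rim edge by dark colour? use contour rays
for n,z,u,v in [('lip',.022,195,201),('ram',.03,244,282),('ball',.032,356,22)]: print(n,wray(im,u,v,z).round(4))
t=top.mean(0)[:2]-c; print('ear dir',np.degrees(np.arctan2(t[1],t[0])),np.hypot(*t))
t=c-wray(im,195,201,.022)[:2]; print('lip dir',np.degrees(np.arctan2(t[1],t[0])),np.hypot(*t))
Rm=P[255:310,205:285].reshape(-1,3); Rm=Rm[(Rm[:,2]>.022)&(Rm[:,2]<.036)]
x=np.linalg.lstsq(np.c_[2*Rm[:,:2],np.ones(len(Rm))],(Rm[:,:2]**2).sum(1),rcond=None)[0]; print('ram',x[:2],np.sqrt(x[2]+x[:2]@x[:2]))
Bl=P[2:42,335:378].reshape(-1,3); Bl=Bl[(Bl[:,2]>.03)&(Bl[:,2]<.06)]
x=np.linalg.lstsq(np.c_[2*Bl,np.ones(len(Bl))],(Bl**2).sum(1),rcond=None)[0]; print('ball',len(Bl),x[:3],np.sqrt(x[3]+x[:3]@x[:3]))
E
```

```text
mat [[0.3005, 0.0844, 0.005], [0.4612, 0.1945, 0.005], [0.5815, 0.0325, 0.005], [0.4101, -0.083, 0.005]] [0.43832892 0.05708267 0.005     ]
mat x yaw -145.81573866479053 sides [0.200111   0.19479737 0.2017204  0.20666784]
ear 283 [0.49287107 0.13780273 0.06371297] 0.0695906997676326
eartop 226 [0.49423522 0.137552   0.06642295]
2678 [0.43819657 0.06293259] 0.060793833716928404
1657 [0.43875163 0.06351011] 0.061028632140444204
1611 [0.43889636 0.06365881] 0.06112889713597839
floor [0.43770894 0.06572051 0.01200025]
lip [ 0.3868 -0.0043  0.022 ]
ram [ 0.5208 -0.0717  0.03  ]
ball [0.4172 0.3317 0.032 ]
ear dir 53.17033249964353 0.09231789635653619
lip dir 52.50387309525104 0.08560019225311796
ram [ 0.52273842 -0.07530163] 0.04289128428085374
ball 756 [0.41624367 0.33267906 0.03282849] 0.021241538992157288
```

The bowl's x axis is at about -127° (ear and lip agree). That is about 19° off the mat-edge direction, so I'll aim the lip at the ramekin's measured bearing rather than turn exactly 90°. Next is a close look at the ball, then the grasp.

```bash
python3 - <<'E'
from h import *
r.move_to([.4175,.333,.14],down(.6))
im=wrist(); P=wworld(im); px=im['pixels']; np.savez('w2.npz',**im)
d=np.hypot(P[...,0]-.4175,P[...,1]-.333)
m=(d<.03)&(P[...,2]>.03)&(P[...,2]<.06)&(px.min(-1)>90)
Bl=P[m]; x=np.linalg.lstsq(np.c_[2*Bl,np.ones(len(Bl))],(Bl**2).sum(1),rcond=None)[0]
print('ball',len(Bl),x[:3],np.sqrt(x[3]+x[:3]@x[:3]),Bl[:,2].max())
# contour centre
c=cv2.findContours(m.astype(np.uint8),cv2.RETR_EXTERNAL,cv2.CHAIN_APPROX_NONE)[0]; c=max(c,key=cv2.contourArea)
print(cv2.minEnclosingCircle(c),r.current_t(),r.current_contact_force())
b=x[:2]
if np.hypot(*(b-[.4175,.333]))<.006 and abs(np.sqrt(x[3]+x[:3]@x[:3])-.022)<.002:
    r.move_linear([*b,.040],vel=.12)
    print('force',r.current_contact_force())
    r.set_gripper(0.0,25); print('open',r.current_opening(),r.current_contact_force())
    r.move_linear([*b,.14],vel=.12)
    print(r.current_opening(),r.current_contact_force(),r.current_t())
    im=wrist(); save('w3.png',im['pixels'])
E
```

```text
ball 1199 [0.41582943 0.33278306 0.03248518] 0.021526170080466752 0.055305209219115775
((255.0, 195.0), 26.925922393798828) 3.575 [0.71729625 0.11521044 0.29670208]
force [ 0.06399081  1.01065388 -0.59176685]
open 0.4931142591828387 [3.87393821 1.8082227  3.15366927]
0.49652842033392725 [ 0.19371802 -0.67733123 -1.52376905] 6.0083
```

View pics/w3.png

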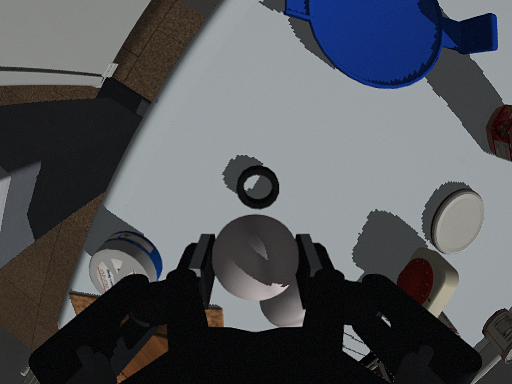

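The ball is held at (256,257) and the ring is empty at (258,187). Now I'll lower it into the bowl with force sensing.

```bash
python3 - <<'E'
from h import *
c=[.4389,.0637]; q=down(np.radians(53))
r.move_to([*c,.14],q); print(r.current_t())
r.move_linear([*c,.052],vel=.08); r.sleep(.3)
def f():
    a=[]
    for _ in range(6): a.append(r.current_contact_force()); r.sleep(.02)
    return np.mean(a,0)
f0=f(); print('f0',f0,r.current_tool_pos()); z=.052
while z>.037:
    z-=.0008; r.move_linear([*c,z],vel=.02); g=f()-f0; print(round(z,4),g.round(2))
    if g[2]>1.5: break
else: print('NO CONTACT')
print(r.current_opening(),r.current_t())
E
```

```text
7.1083
f0 [ 0.05563573 -0.41791011 -0.44083811] [0.43895819 0.06370134 0.05209546]
0.0512 [-0.15  0.14 -0.27]
0.0504 [-0.16  0.61 -0.23]
0.0496 [ 0.06  0.48 -0.46]
0.0488 [-0.2   0.73 -0.19]
0.048 [ 0.24  0.3  -0.6 ]
0.0472 [-0.12  0.06 -0.15]
0.0464 [ 0.04  0.15 -0.18]
0.0456 [-0.5   0.5  -0.56]
0.0448 [-0.35  0.41  0.23]
0.044 [ 0.07  0.41 -0.42]
0.0432 [-0.3   0.32 -0.17]
0.0424 [-1.79 -0.96  9.08]
0.49592735773397856 12.9583
```

```bash
python3 - <<'E'
from h import *
c=[.4389,.0637]
r.move_linear([*c,.0421],vel=.02)
r.set_gripper(.78); r.sleep(.3); print(r.current_opening(),r.current_contact_force())
r.move_linear([*c,.16],vel=.12)
e=np.array(c)+.05*np.array([np.cos(np.radians(53)),np.sin(np.radians(53))])
r.move_to([*e,.20],down(np.radians(53)))
r.sleep(.3)
im=wrist(); np.savez('w4.npz',**im); save('w4.png',im['pixels']); P=wworld(im); print(r.current_t())
d=np.hypot(P[...,0]-c[0],P[...,1]-c[1]); Z=P[...,2]; px=im['pixels'].astype(int)
v,u=np.mgrid[:384,:512]
m=(d<.045)&(Z>.033)&(Z<.08)&(v<300)&(px.max(-1)-px.min(-1)<30); B=P[m]
x=np.linalg.lstsq(np.c_[2*B,np.ones(len(B))],(B**2).sum(1),rcond=None)[0]; print('ball',len(B),x[:3],np.sqrt(x[3]+x[:3]@x[:3]))
m=(d<.12)&(d>.06)&(Z>.05)&(Z<.085)&(v<300); E=P[m]; t=E[E[:,2]>.06]
print('ear',len(t),t.mean(0),t[:,2].max())
w,V=np.linalg.eigh(np.cov(t[:,:2].T)); print('ear PCA',np.sqrt(12*w),np.degrees(np.arctan2(V[1],V[0])))
m=(d<.078)&(Z>.019)&(Z<.029)&(v<330); B=P[m]
for _ in range(4):
  x=np.linalg.lstsq(np.c_[2*B[:,:2],np.ones(len(B))],(B[:,:2]**2).sum(1),rcond=None)[0]; rad=np.sqrt(x[2]+x[:2]@x[:2]); dd=np.hypot(*(B[:,:2]-x[:2]).T); print(len(B),x[:2],rad); B=B[abs(dd-rad)<.005]
E
```

```text
0.7807213681959275 [0.02594926 0.10721271 0.73740262]
15.7167
ball 1457 [0.43975015 0.06453215 0.0341602 ] 0.02164597504151935
ear 423 [0.4944539  0.13765225 0.06656371] 0.0691015451772366
ear PCA [0.01030177 0.03362185] [-127.84872029  142.15127971]
4714 [0.43955625 0.06449976] 0.06076278504669751
3086 [0.43958619 0.0645474 ] 0.061065817879214744
3013 [0.43959276 0.06458232] 0.06118448444500455
2981 [0.43958549 0.06460441] 0.061236039722973944
```

View pics/w4.png

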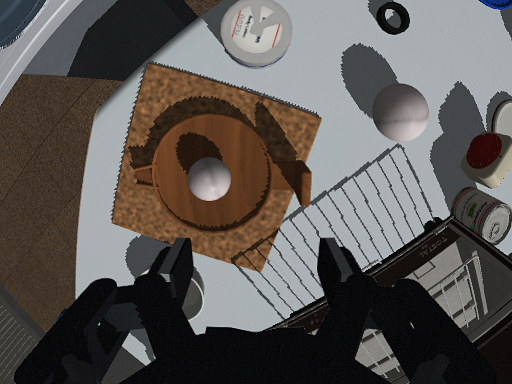

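The ball is seated in the middle at (209,179), the ear is at (300,183) and the lip at (140,175). I'll check clearance round the ear, refine the mat centre, then grasp and lift slightly.

```bash
python3 - <<'E'
from h import *
im=dict(np.load('w4.npz')); t=dict(np.load('top0.npz'))
C=np.array([wray(im,u,v,.005) for u,v in [(150,62),(321,117),(262,272),(112,223)]]); print('mat w4',C.mean(0),C.round(3).tolist())
C=np.array([ray(t,225+u/5-.4,165+v/5-.4,.005) for u,v in [(497,60),(660,278),(445,435),(285,212)]]); print('mat top',C.mean(0))
W=world(t).reshape(-1,3); e=np.array([.4944,.1376]); d=np.hypot(*(W[:,:2]-e).T)
for k in (.06,.08,.1,.14): print(k,W[d<k][:,2].max())
ov=W[(W[:,2]>.03)&(W[:,2]<.3)&(d<.2)&(W[:,0]>.53)]; print('front x',ov[:,0].min() if len(ov) else None)
A=np.radians(52.4)
r.set_gripper(.5); r.move_to([*e,.13],down(A)); r.move_linear([*e,.053],vel=.08)
print(r.current_contact_force()); r.set_gripper(0.,80); r.sleep(.2)
print(r.current_opening(),r.current_contact_force(),r.current_torque(),r.current_t())
r.move_linear([*e,.073],vel=.03); r.sleep(.4)
print(r.current_opening(),r.current_contact_force(),r.current_torque(),r.current_t())
im=wrist(); np.savez('w5.npz',**im); save('w5.png',im['pixels'])
E
```

```text
mat w4 [0.43703577 0.05761895 0.005     ] [[0.3, 0.086, 0.005], [0.462, 0.194, 0.005], [0.575, 0.031, 0.005], [0.41, -0.081, 0.005]]
mat top [0.44002896 0.05722971 0.005     ]
0.06 0.07446746265503479
0.08 0.07446746265503479
0.1 1.095732926512011
0.14 1.0961280718051034
front x 0.5313683719138096
[ 0.10865652 -0.21159723  0.021292  ]
0.10813851053462194 [0.40588219 1.2384757  5.81838809] [ 0.03002553  0.11265857 -0.0426393 ] 18.2
0.10544864281746938 [ 0.63791092  0.08363266 -2.43273422] [ 0.15338603 -0.15624987  0.01773433] 19.4167
```

View pics/w5.png

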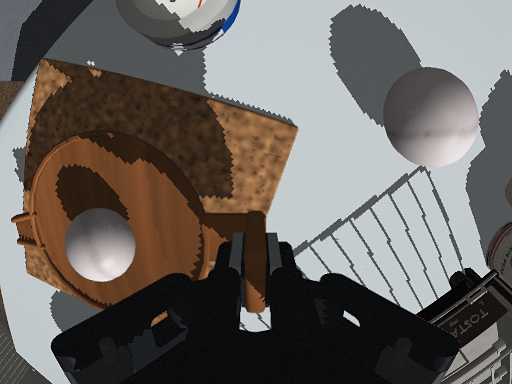

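The bowl is held by its ear at (256,262), with the ball at (100,245). I'll measure the tilt with a cone fit to the floor depth.

```bash
cat >> h.py <<'E'
def bowlcheck(im,c,zc):
    P=wworld(im); px=im['pixels'].astype(int); d=np.hypot(P[...,0]-c[0],P[...,1]-c[1]); Z=P[...,2]; sat=px.max(-1)-px.min(-1)
    m=(d<.045)&(Z>zc+.02)&(Z<zc+.06)&(sat<30); B=P[m]
    x=np.linalg.lstsq(np.c_[2*B,np.ones(len(B))],(B**2).sum(1),rcond=None)[0]; print('ball',len(B),x[:3].round(4),np.sqrt(x[3]+x[:3]@x[:3]).round(4))
    m=(d<.054)&(d>.012)&(abs(Z-zc-.1405*d)<.009)&(sat>18); F=P[m]; D=F[:,:2]-c
    for _ in range(3):
        A=np.c_[D,np.ones(len(F))]; y=F[:,2]-.1405*np.hypot(*D.T); s=np.linalg.lstsq(A,y,rcond=None)[0]; e=abs(y-A@s); k=e<2.5*e.std()+1e-4; F=F[k];D=D[k]
    print('floor',len(F),'z',s[2].round(4),'slope deg',np.degrees(s[:2]).round(2),'res',e.std().round(4))
    m=(d<.08)&(abs(Z-zc-.0125)<.004)&(sat>18); B=P[m]
    for _ in range(4):
        x=np.linalg.lstsq(np.c_[2*B[:,:2],np.ones(len(B))],(B[:,:2]**2).sum(1),rcond=None)[0]; rad=np.sqrt(x[2]+x[:2]@x[:2]); dd=np.hypot(*(B[:,:2]-x[:2]).T); B=B[abs(dd-rad)<.005]
    print('rim',len(B),x[:2].round(4),rad.round(4)); return s
E
python3 - <<'E'
from h import *
bowlcheck(dict(np.load('w4.npz')),np.array([.4396,.0646]),.011)
bowlcheck(dict(np.load('w5.npz')),np.array([.4396,.0646]),.031)
E
```

```text
ball 1467 [0.4397 0.0645 0.0342] 0.0217
floor 4258 z 0.0116 slope deg [ 0.05 -0.01] res 0.0002
rim 2452 [0.4398 0.0648] 0.0622
ball 3818 [0.4381 0.0631 0.0534] 0.0214
floor 8777 z 0.0308 slope deg [0.31 0.41] res 0.0002
rim 3761 [0.4393 0.0641] 0.0637
```

Tilt is only about 0.5° and the ball is within 2 mm of the middle. Now I'll lift and turn along an arc about the bowl's centre.

```bash
python3 - <<'E'
from h import *
e=np.array([.4944,.1376]); c0=np.array([.4394,.0645]); M=np.array([.4385,.0573]); ram=np.array([.522,-.0745])
b=ram-M; goal=np.degrees(np.arctan2(b[1],b[0])); turn=goal+180-52.4; print('lip goal',goal,'turn',turn)
r.move_linear([*e,.153],vel=.05)
off=e-c0; n=7
for k in range(1,n+1):
    s=k/n; a=np.radians(turn*s); Rz=np.array([[np.cos(a),-np.sin(a)],[np.sin(a),np.cos(a)]])
    p=c0+(M-c0)*s+Rz@off
    r.move_linear([*p,.153],rot=down(np.radians(52.4+turn*s)),vel=.022)
r.sleep(.8)
print(r.current_t(),r.current_opening(),r.current_contact_force(),r.current_tool_pos(),r.current_q())
im=wrist(); np.savez('w6.npz',**im); save('w6.png',im['pixels']); bowlcheck(im,M,.111)
t=optics.get_image('top'); np.savez('top1.npz',**t); s=optics.get_image('side'); np.savez('side1.npz',**s)
save('fin.png',np.vstack([cv2.resize(t['pixels'][165:255,225:375],(700,420))[:300],np.hstack([cv2.resize(s['pixels'][120:270,200:375],(350,300)),cv2.resize(im['pixels'],(350,300))])]))
E
```

```text
lip goal -57.644283488502744 turn 69.95571651149726
28.1833 0.10596050642163432 [-0.16543861 -0.53150463 -3.35759186] [0.38868308 0.13401633 0.15300507] [ 2.18701230e-01  2.55029007e-01  2.08698060e+00 -3.09069083e-05
  7.99562084e-01 -1.91680836e+00]
ball 3813 [0.4377 0.055  0.1334] 0.0214
floor 8625 z 0.1108 slope deg [0.02 0.53] res 0.0002
rim 3771 [0.4372 0.0564] 0.0637
```

View pics/fin.png

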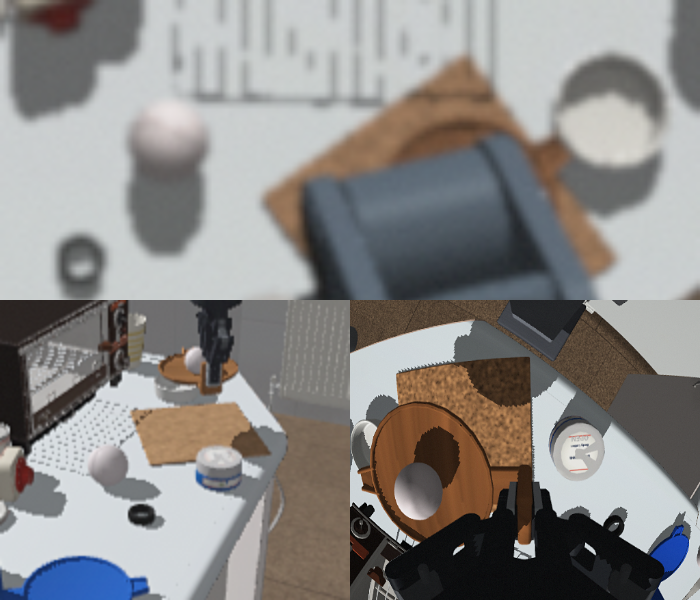

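The lip (top panel, (545,165)) points at the ramekin, the ball sits in the middle of the level bowl, and the pot and ramekin are unmoved. Handing in.

```bash
python3 - <<'E'
from h import *
print(np.abs(r.current_qvel()).max(),r.current_t()); r.hand_in()
E
```

```text
0.0025705310878600617 28.3333
the job is handed in; nothing more can be done
```

I took the smallest ball off its ring, lowered it into the wooden bowl until contact (about 9 N at the touch), and let it go. I then gripped the bowl by its ear, lifted it 10 cm, turned it about its centre so the lip points at the ramekin, and handed in at 28.3 s while still holding it.

**Last checks:**
- **Level:** the bowl tilts about 0.5°.
- **Ball:** it is about 1.5 mm from the bowl's middle.
- **Position:** the bowl's middle is within about 2 mm of the mat's centre, with the underside about 10 cm above the mat.
- **Stillness:** the arm was at rest and the ear was firmly gripped.
- **Other things:** the ramekin and pot looked unmoved in the final pictures. I did not check the mug and tin closely, but the arm did not go near them.

**Disagreement with the description:** the lip started about 18° off the mat's edge direction, not within 0.08 rad. I aimed it at the ramekin's measured bearing, so the turn was 70° rather than a full 90°.

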